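# Charge the ball mill and hold its dial at the third click

### The arm

A 6-joint arm with a two-finger parallel gripper is mounted at the origin on a cart in front of the work surface, level with it; the furniture and walls round the work are solid. World frame = base frame: x ahead of the robot, y to its left, z up, the work surface at z = 0. Lengths are in mm, angles in degrees, forces in N, time in s.
With the tool pointing down it reaches from about 275 to 850 mm from the base axis. Payload 19 kg.
Tool frame: the origin (TCP) lies at the very end of the fingers, on their centre line; the grasp point (between the pads) lies 19 mm behind it (env.pinch_z is the distance from the TCP to the grasp point, in mm); z points along the fingers, y is the line along which they close (so a half turn about z gives the same grasp; the last joint's range is limited). The gripper opens to 85 mm and grips with 20 to 120 N. Pads are 22 mm wide; open, the fingers measure 114 mm over their backs; the gripper's body (76 mm by 85 mm) begins 54 mm behind the grasp point. The pads swing forward as they close: fully open they stand 13 mm farther back than shut.
Start: joints at [68.583, 8.623, 82.357, -0, 89.026, -7.678], TCP at [136.573, 558.514, 231.267] pointing down, gripper open.
Joint ranges: [-160.23, 160.23], [-39.13, 120.54], [6.94, 153.29], [-79.49, 259.48], [9.18, 160.14], [-161.06, 161.06]. Speed limits (degrees/s): [108.29, 108.29, 127.2, 172.46, 172.46, 172.46].

### API

Orientations are given as a 3x3 rotation matrix whose columns are the frame's x, y, z axes.
In Python, from bench import sense, snapshot, camera_info, job, search_frame, cut_out, env gives the robot as it stands. The module is installed in compiled form; this text tells all that it offers.
- The arm moves only by the shell command python3 -m pendant 'ROWS' [FORCE]. ROWS is JSON, a list of rows, each a list of 7 numbers: the shift along the world's x, y, z in cm, then the turn, a rotation vector about the world's x, y, z in degrees, then the opening, from 0 (shut) to 1 (fully open). In form: [[dx, dy, dz, rx, ry, rz, hand], ...]. A call has exactly 5 rows; each row is the pose to reach, as a shift and turn from the pose commanded when the call began; what a row does not reach only later rows make up. A row lasts 1/10 s, in which the tool goes at most 50 mm and 8.59 degrees, less where a joint would pass 70% of its speed; a pose out of reach is approached as far as the arm can. A call with a gripper value outside its range is refused whole. The fingers move at their own pace and stop on an object; FORCE is the grip in N (left out, the last holds). Time passes only in rows, so rows that repeat a pose let the fingers close, or fill a call up. It gives the time, the measured TCP pose, the force, the opening and the grip force at its end, in the units of the state.
- sense(): the state, without advancing time (a new reading comes with each control period).
- snapshot(name): name is "side" or "top"; returns the picture (480x640x3 uint8, blue, green, red); there is no depth.
- camera_info(name): a dict with "vertical_fov" (degrees; the focal length in pixels is half the picture's height over the tangent of half this angle, whatever the lens; pixels are square), "cx", "cy" (the principal point, pixels), "rvec" (rotation vector, rad) and "tvec" (3), from world to camera coordinates, as OpenCV has them. Camera axes: x right, y down, z forward; pixel columns grow to the right and rows downward; lengths in mm; the calibration is good to about 2 mm. A picture is of the moment at which its call begins. camera_info takes no time and is no camera call.
- job.finish_job(): hands the job in; it is judged then, once.
Trained networks look in the newest picture that a camera, given by its name, has taken for a name from the list of things; names that differ only in an ending like _2 or _b are one class to them, and where a whole thing is asked for, a point or a joint stands for the part that bears it (a point fixed in the world has none). Each returns a list of dicts, best first, with "conf" (0 to 1); they miss things now and then, are a little off and sometimes report something else, mostly with a low value. They report only what shows in the picture. A call takes as long as a camera call. They do not tell look-alikes from the thing itself.
- search_frame(camera, thing): "pixel" ([column, row] in pixels, amid what is visible of it).
- cut_out(camera, thing): "region" (480x640 bool, what is visible of it) and "pixel" ([column, row] in pixels, amid what is visible of it).
The state is a dict: "t": time; "qpos": joint angles; "joint_velocities": joint speeds; "joint_torque": joint torques, N m; "position": TCP position; "eef_rot": TCP orientation; "ft_force": force on the tool from outside, world axes, zero at the start; "moment": the same for the moment, N m; "grip_width": finger opening in mm; "finger_force": force on a finger pad.
Only numpy, scipy, OpenCV 4.12 (cv2) and the standard library are available. Lean on these libraries where they do the work, as an engineer would, in place of code of your own. Each camera call takes 0.05 s, during which the arm holds its last target. There are 200 camera calls.

### The job

With the scoop, never with the fingers, scoop at least three of the four steel balls out of the tray and tip them into the open jar of the ball mill, then set the scoop back down on the bench and let go of it. Then grip the mill's spring-return dial, turn it clockwise past the first two clicks to the third (three red dots), and finish while still holding it there against its spring; leave the vial, the petri dish and the black stopper where they are.

Things in the scene. Friction and masses are not known exactly. Their poses are not given: they have to be found in the camera images.
- mill: White bench ball mill, 150 (x) x 270 (y) x 50 mm high console, fixed to the bench; origin at the centre of its underside, z up, x away from the robot (give or take its yaw). Carries an open steel jar at its -y end and a black spring-return dial at its +y end.
- jar (a point): Centre of the inner floor of the round steel milling jar on the mill, 52 mm above the bench. Inside diameter 92 mm, wall 4 mm, rim 46 mm above this point. Three small clamp lugs, 16 mm high, stand round its foot.
- dial (a joint): Angle of the mill's dial, rad: 0 at rest, grows as it is turned clockwise seen from above; detents (clicks) at 0.4 (one dot), 0.8 (two dots) and 1.2 (three red dots), end stop at 1.3. A spring drives it back to 0 from every position, detents included, as soon as it is let go: about 0.1 N m at the third detent; passing the crests between clicks takes up to 0.13 N m.
- dial_grip (a point): Point on the dial's vertical axis, 90 mm above the bench, at the height to grip the dial's upright bar: 52 mm long, 16 mm thick, standing from 58 to 104 mm above the bench on a round skirt of 62 mm diameter whose top is 62 mm above the bench. This frame turns with the dial: x runs along the bar towards the pointer end (white line), y across the bar (pinch it along y), z up. At rest its x axis is turned 0.6 rad counterclockwise from the mill's x.
- dial_pointer (a point): Pointer end of the dial's bar, at its top, 26 mm out from the axis; a white line runs to it. It points at the rest mark, or at one, two or three dots on the console.
- tray: Shallow blue plastic tray, fixed, 140 mm long (its x, pointing roughly away from the robot) x 80 mm wide (y), inside 76 mm wide; floor 2 mm above the bench, walls 22 mm high. Origin at the centre of its underside. Sides and far end (inside at x = +68 mm) are upright, the near end slopes. The four balls lie in the half near the robot (x below -5 mm); the far half is empty.
- tray_slope (a point): Foot of the tray's sloping near end, on the tray's floor and centre line, at tray x = -58 mm. From here the end rises steeply (63 degrees from the floor) to the rim at x = -68 mm. Balls gather in a scoop pushed flat along the floor until its lip is within about 3 mm of this foot; tilt it back before lifting.
- scoop: Square aluminium hand scoop, 60 long (x) x 68 wide (y), floor 1.6 mm thick, side walls (from 22 mm behind the lip) 24 mm and back wall 34 mm high, about 0.1 kg; it stands by itself on its flat floor. Origin at the centre of its underside; its open front faces its -x (roughly to the robot), back wall at x = +30 mm, z up.
- scoop_handle (a point): Point to grip on the scoop's upright orange handle, which a slanted neck joins to the back wall, 10 mm behind (+x of) the scoop's origin and 102 mm above its underside. The handle is 26 mm (x) by 16 mm (y), from 70 to 130 mm above the underside; pinch it along the scoop's y from above.
- scoop_lip (a point): Middle of the scoop's front lower edge, 30 mm in front (-x) of the scoop's origin.
- vial: Glass vial standing on the bench, 23 mm diameter, 62 mm high, origin at its underside. Bystander, not to be disturbed.
- petri: Closed petri dish, 61 mm diameter, 15 mm high, origin at its underside. Bystander, not to be disturbed.
- stopper: Black rubber stopper, 27 mm diameter, 24 mm high, origin at its underside. Bystander, not to be disturbed.
- ball0: Polished steel milling ball, 18 mm diameter, 24 g, rolls freely; origin at its centre.
- ball1: Polished steel milling ball, 18 mm diameter, 24 g, rolls freely; origin at its centre.
- ball2: Polished steel milling ball, 18 mm diameter, 24 g, rolls freely; origin at its centre.
- ball3: Polished steel milling ball, 18 mm diameter, 24 g, rolls freely; origin at its centre.
Mind the look-alikes: they are no part of the job. What is shaped like the scoop but yellow is not meant.

How it is judged (in metres and radians):
On the way, in this order (a step that is already met when the one before it is completed fails the run):
1. at least three balls lie in the mill's jar ((((horizontal distance between ball0 and jar below 0.047 m and z of ball0 in the frame of jar between 0 and 0.045 m) and (horizontal distance between ball1 and jar below 0.047 m and z of ball1 in the frame of jar between 0 and 0.045 m) and (horizontal distance between ball2 and jar below 0.047 m and z of ball2 in the frame of jar between 0 and 0.045 m)) or ((horizontal distance between ball0 and jar below 0.047 m and z of ball0 in the frame of jar between 0 and 0.045 m) and (horizontal distance between ball1 and jar below 0.047 m and z of ball1 in the frame of jar between 0 and 0.045 m) and (horizontal distance between ball3 and jar below 0.047 m and z of ball3 in the frame of jar between 0 and 0.045 m)) or ((horizontal distance between ball0 and jar below 0.047 m and z of ball0 in the frame of jar between 0 and 0.045 m) and (horizontal distance between ball2 and jar below 0.047 m and z of ball2 in the frame of jar between 0 and 0.045 m) and (horizontal distance between ball3 and jar below 0.047 m and z of ball3 in the frame of jar between 0 and 0.045 m)) or ((horizontal distance between ball1 and jar below 0.047 m and z of ball1 in the frame of jar between 0 and 0.045 m) and (horizontal distance between ball2 and jar below 0.047 m and z of ball2 in the frame of jar between 0 and 0.045 m) and (horizontal distance between ball3 and jar below 0.047 m and z of ball3 in the frame of jar between 0 and 0.045 m)))), for 0.2 s.
2. the scoop is set down on the bench and let go, clear of the mill ((((horizontal distance between ball0 and jar below 0.047 m and z of ball0 in the frame of jar between 0 and 0.045 m) and (horizontal distance between ball1 and jar below 0.047 m and z of ball1 in the frame of jar between 0 and 0.045 m) and (horizontal distance between ball2 and jar below 0.047 m and z of ball2 in the frame of jar between 0 and 0.045 m)) or ((horizontal distance between ball0 and jar below 0.047 m and z of ball0 in the frame of jar between 0 and 0.045 m) and (horizontal distance between ball1 and jar below 0.047 m and z of ball1 in the frame of jar between 0 and 0.045 m) and (horizontal distance between ball3 and jar below 0.047 m and z of ball3 in the frame of jar between 0 and 0.045 m)) or ((horizontal distance between ball0 and jar below 0.047 m and z of ball0 in the frame of jar between 0 and 0.045 m) and (horizontal distance between ball2 and jar below 0.047 m and z of ball2 in the frame of jar between 0 and 0.045 m) and (horizontal distance between ball3 and jar below 0.047 m and z of ball3 in the frame of jar between 0 and 0.045 m)) or ((horizontal distance between ball1 and jar below 0.047 m and z of ball1 in the frame of jar between 0 and 0.045 m) and (horizontal distance between ball2 and jar below 0.047 m and z of ball2 in the frame of jar between 0 and 0.045 m) and (horizontal distance between ball3 and jar below 0.047 m and z of ball3 in the frame of jar between 0 and 0.045 m))) and contact force between the fingers and scoop below 0.1 N and contact force between scoop and mill below 0.1 N and height (world z) of scoop below 0.05 m and linear speed of scoop below 0.03 m/s), for 0.3 s.
3. the fingers hold the dial at its third detent for a second (value of joint dial above 1.08 rad and contact force between the fingers and mill above 1 N), for 1 s.
At the end, for the whole second after the job is handed in: At least three balls lie in the jar (centre within 47 mm of its axis and below its rim), the scoop stands or lies on the bench (origin less than 50 mm up), still, not touched by the fingers nor the mill, and the fingers hold the dial (over 1 N) turned beyond 1.08 rad, at the third detent (all of step 2 and all of step 3 and velocity of joint dial below 0.2 rad/s); the arm keeps its last pose, push and grip.
It fails at once if a ball is touched by the fingers (contact force between the fingers and ball0 above 0.2 N or contact force between the fingers and ball1 above 0.2 N or contact force between the fingers and ball2 above 0.2 N or contact force between the fingers and ball3 above 0.2 N).
It fails at once if a bystander (vial, petri dish, stopper) is moved more than 30 mm (distance of any of vial, petri, stopper from where it was at the start of the episode above 0.03 m).
It also fails if it takes over 70 s, if anything falls off the work surface, if the arm or the gripper's body presses on something with over 40 N, if the wrist force passes 120 N, or if a joint passes its speed limit or range.

## Working session

There is one attempt and no reset: what is moved stays moved. The work goes in short steps, Python scripts to look and compute and a shell command to move; the robot and the scene stay as the last step left them, time stands still between calls to the robot, and variables do not carry over. Pictures are saved under pics/ and viewed, at most 10 in all, crops included, and the job is handed in when it is done.

```bash
mkdir -p pics; cat > h.py <<'E'
import numpy as np,cv2
from bench import *
def cam(n):
    c=camera_info(n);f=240/np.tan(np.radians(c["vertical_fov"])/2)
    R,_=cv2.Rodrigues(np.array(c["rvec"],float));t=np.array(c["tvec"],float).ravel()
    return f,c["cx"],c["cy"],R,t
def ray(n,p):
    f,cx,cy,R,t=cam(n);d=R.T@np.array([(p[0]-cx)/f,(p[1]-cy)/f,1]);return -R.T@t,d/np.linalg.norm(d)
def atz(n,p,z):
    o,d=ray(n,p);return o+d*(z-o[2])/d[2]
def tri(p,q):
    o,d=ray("side",p);a,e=ray("top",q)
    s=np.linalg.lstsq(np.c_[d,-e],a-o,rcond=None)[0];x=o+d*s[0];y=a+e*s[1];return (x+y)/2,np.linalg.norm(x-y)
def proj(n,P):
    f,cx,cy,R,t=cam(n);c=R@np.array(P,float)+t;return [round(f*c[0]/c[2]+cx,1),round(f*c[1]/c[2]+cy,1)]
E
python3 - <<'E'
from h import *
np.set_printoptions(precision=1,suppress=True)
for n in("side","top"):
    cv2.imwrite(f"pics/{n}0.png",snapshot(n));c=camera_info(n);print(n,c,ray(n,[320,240]))
for n in("side","top"):
  for k in["mill","jar","dial_grip","dial_pointer","tray","tray_slope","scoop","scoop_handle","scoop_lip","vial","petri","stopper","ball0"]:
    print(n,k,[(np.round(r["pixel"]),round(r["conf"],2)) for r in search_frame(n,k)[:5]])
s=sense();print(s["t"],s["eef_rot"],env.pinch_z)
E
```

```text
side {'vertical_fov': 57.56044526342435, 'cx': 319.69856279154806, 'cy': 232.62333100311702, 'rvec': array([ 2. , -0.6,  0.3]), 'tvec': array([-469.2,  231.5,  681.7])} (array([ 180.3, -649. ,  533.6]), array([ 0.4,  0.7, -0.5]))
top {'vertical_fov': 42.671903065167164, 'cx': 316.6895522721699, 'cy': 239.57948495706327, 'rvec': array([ 2.1, -2.2,  0.1]), 'tvec': array([  -0.6,  530. , 1550. ])} (array([ 309.8,  -20.1, 1608.4]), array([ 0.1, -0. , -1. ]))
side mill [(array([279., 219.]), 0.78)]
side jar [(array([278., 222.]), 0.56)]
side dial_grip [(array([258., 191.]), 0.56), (array([355., 313.]), 0.55)]
side dial_pointer [(array([259., 191.]), 0.8)]
side tray [(array([381., 300.]), 0.97), (array([260., 188.]), 0.44)]
side tray_slope [(array([382., 305.]), 0.85), (array([367., 302.]), 0.16)]
side scoop [(array([393., 246.]), 0.86), (array([374., 377.]), 0.7)]
side scoop_handle [(array([393., 246.]), 0.71), (array([375., 377.]), 0.62), (array([261., 193.]), 0.57)]
side scoop_lip [(array([395., 248.]), 0.81), (array([376., 379.]), 0.63)]
side vial [(array([382., 225.]), 0.5)]
side petr
[... 182 characters left out ...]
]
top jar [(array([232., 236.]), 0.8)]
top dial_grip [(array([199., 233.]), 0.75)]
top dial_pointer [(array([198., 235.]), 0.92)]
top tray [(array([374., 219.]), 0.96)]
top tray_slope [(array([372., 222.]), 0.7)]
top scoop [(array([427., 266.]), 0.61), (array([323., 172.]), 0.55)]
top scoop_handle [(array([326., 171.]), 0.89), (array([427., 264.]), 0.86)]
top scoop_lip [(array([426., 264.]), 0.85), (array([325., 175.]), 0.66)]
top vial [(array([291., 160.]), 0.52), (array([427., 265.]), 0.35)]
top petri [(array([348., 299.]), 0.75)]
top stopper [(array([428., 261.]), 0.62), (array([249., 302.]), 0.38)]
top ball0 []
1.4 [[-1.   0.2 -0. ]
 [ 0.2  1.  -0. ]
 [ 0.  -0.  -1. ]] 18.700000000000003
```

View pics/side0.png

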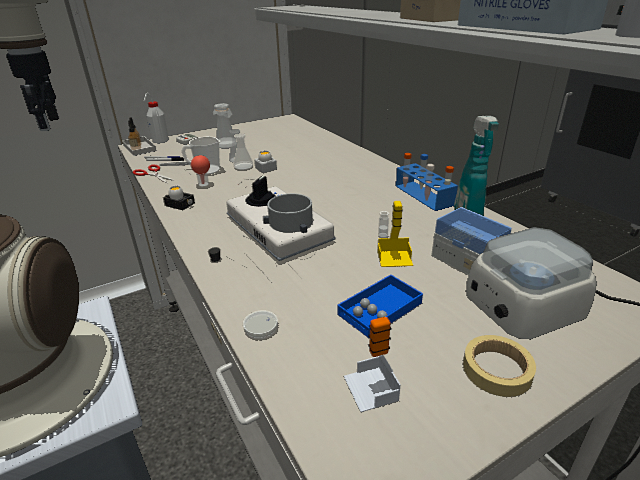

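View pics/top0.png

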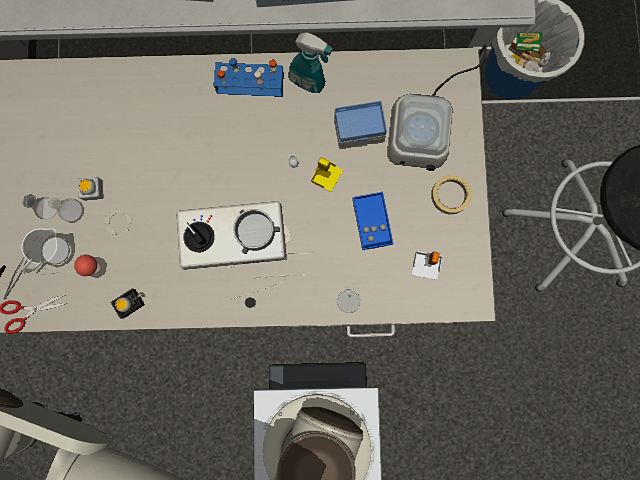

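Two scoop-shaped things show: orange-handled one at top (427,265) / side (375,378), and a yellow one at top (326,173) / side (394,247). The orange handle and aluminium body fit the description, and yellow is the look-alike. I'll confirm with one crop and measure.

```bash
python3 - <<'E'
from h import *
np.set_printoptions(precision=1,suppress=True)
S=cv2.imread("pics/side0.png");T=cv2.imread("pics/top0.png")
a=cv2.resize(T[182:285,350:446],(400,429),interpolation=cv2.INTER_CUBIC)
b=cv2.resize(S[275:415,325:425],(400,560),interpolation=cv2.INTER_CUBIC)
c=cv2.resize(T[195:275,170:292],(400,262),interpolation=cv2.INTER_CUBIC)
o=np.zeros((600,800,3),np.uint8);o[:320,:400]=cv2.resize(a,(298,320))[:, :].copy() if 0 else cv2.copyMakeBorder(cv2.resize(a,(298,320)),0,0,0,102,0);o[330:592,:400]=c;o[:560,400:]=b
cv2.imwrite("pics/crop1.png",o)
def blobs(I,lo,hi,mn=8):
    m=cv2.inRange(cv2.cvtColor(I,cv2.COLOR_BGR2HSV),lo,hi)
    n,l,s,ce=cv2.connectedComponentsWithStats(m)
    return m,l,[(i,s[i].tolist(),ce[i].round(1)) for i in range(1,n) if s[i,4]>=mn]
for n,I in(("side",S),("top",T)):
    for nm,lo,hi in(("orange",(5,170,120),(15,255,255)),("blue",(105,190,60),(120,255,255))):
        m,l,B=blobs(I,lo,hi,30);print(n,nm,[x[1:] for x in B])
E
```

```text
side orange [([371, 317, 19, 11, 148], array([379.9, 321.9]))]
side blue [([397, 168, 6, 17, 45], array([399.2, 174.6])), ([409, 177, 13, 9, 32], array([413.4, 180. ])), ([423, 182, 34, 28, 178], array([443.5, 196.8])), ([396, 185, 40, 25, 51], array([415.8, 197.8])), ([338, 275, 85, 63, 2331], array([380.9, 302.2]))]
top orange [([270, 60, 6, 6, 32], array([272.5,  62.5])), ([218, 70, 6, 6, 30], array([220.3,  72.8])), ([432, 252, 7, 11, 61], array([435.1, 256.8]))]
top blue [([353, 192, 40, 58, 1407], array([372.3, 219.8]))]
```

View pics/crop1.png

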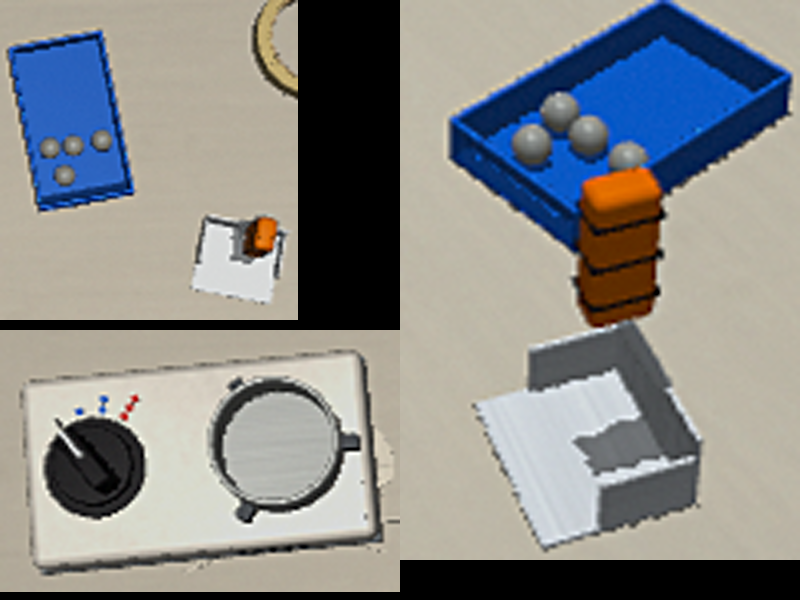

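The crop confirms the orange-handled aluminium scoop at top (427,265). Its lip is at side (343,376)–(361,412). The four balls lie in the near half of the tray. The jar rim is centred at top (254,229.5), and the dial bar runs from (187.4,229.6) to (203.5,248.8).

```bash
python3 - <<'E'
from h import *
np.set_printoptions(precision=1,suppress=True)
A=lambda x,y:(350+x/3.104,182+y/3.104)
C=lambda x,y:(170+x/3.279,195+(y-330)/3.279)
B=lambda x,y:(325+(x-400)/4,275+y/4)
print("tray corners side tri:")
P=[tri(s,t) for s,t in((B(452,125),A(38,210)),(B(665,0),A(10,45)),(B(790,77),A(103,32)))]
for p in P: print(p)
tc=[atz("top",A(*p),22) for p in((38,210),(133,193),(103,32),(10,45))];print("NL,NR,FR,FL",tc)
f=(tc[2]+tc[3]-tc[0]-tc[1])/2;c=sum(tc)/4;print("tray c",c,"yaw",np.degrees(np.arctan2(f[1],f[0])),"len",np.linalg.norm(f))
print("lip tri",tri(B(473,405),A(192,290)),tri(B(543,548),A(270,302)))
l=[atz("top",A(*p),0.8) for p in((192,290),(270,302))];l2=[atz("side",B(*p),0.8) for p in((473,405),(543,548))]
print("lip L,R top",l,"side",l2)
for L,R in(l,l2): d=L-R;print("yaw",np.degrees(np.arctan2(-d[0],d[1])),np.linalg.norm(d),"mid",(L+R)/2)
print("handle top",tri(B(620,185),(435,256)),atz("top",(435,256),125))
print("wall back", tri(B(630,322),A(207,215)) , tri(B(700,440),A(283,233)))
# mill
print("jar rim",atz("top",C(276,443),98), "r", [atz("top",C(*p),98) for p in((208,443),(342,443),(276,375),(276,512))])
print("dial skirt",atz("top",C(95,467),62));p,q=atz("top",C(57,423),104),atz("top",C(108,488),104);print("bar",p,q,(p+q)/2,np.degrees(np.arctan2(*(p-q)[1::-1])),np.linalg.norm(p-q))
m=[atz("top",C(*p),50) for p in((42,572),(380,540),(362,352),(25,385))];print("mill",m,sum(m)/4)
e=(m[0]+m[3]-m[1]-m[2])/2;print("mill yaw",np.degrees(np.arctan2(-e[0],e[1])),np.linalg.norm(e))
for n in("tray","scoop"):
  pass
for q in((50,148),(73,145),(101,140),(65,175)): print("ball",atz("top",A(*q),11))
for n,q in(("vial",(293,160)),("stopper",(250,302)),("petri",(348,301)),("yellow",(326,173))):print(n,atz("top",q,15))
E
```

```text
tray corners side tri:
(array([ 504.2, -131. ,   19.1]), np.float64(2.487135867345348))
(array([ 643.4, -110.6,   22.4]), np.float64(1.6320908121998687))
(array([ 652.7, -189.7,   23.8]), np.float64(0.9407353507423502))
NL,NR,FR,FL [array([ 502.7, -130.2,   22. ]), array([ 515.3, -210.2,   22. ]), array([ 653.5, -190.2,   22. ]), array([ 644.1, -111. ,   22. ])]
tray c [ 578.9 -160.4   22. ] yaw 7.985724691409543 len 141.20316025013008
lip tri (array([ 434.2, -258.8,    3.7]), np.float64(0.05303365369261579)) (array([ 422.2, -324. ,    1.7]), np.float64(1.2431538475574373))
lip L,R top [array([ 434.4, -259.3,    0.8]), array([ 422.8, -324.4,    0.8])] side [array([ 435.6, -256.7,    0.8]), array([ 422. , -323.2,    0.8])]
yaw -10.08796989396722 66.18281196213422 mid [ 428.6 -291.8    0.8]
yaw -11.581459389275565 67.9041840428762 mid [ 428.8 -289.9    0.8]
handle top (array([ 469.3, -297.7,  128.1]), np.float64(2.3511734158545403)) [ 470.7 -298.9  125. ]
wall back (array([ 496.3, -271.6,   25.1]), np.float64(2.994107184774677)) (array([ 479.4, -333.3,   31. ]), np.float64(3.695158158370363))
jar rim [550.3 142.3  98. ] r [array([551.5, 194. ,  98. ]), array([549.1,  92.2,  98. ]), array([602.8, 141.9,  98. ]), array([497.5, 142.7,  98. ])]
dial skirt [540.4 287.   62. ]
bar [568.5 307.7 104. ] [517.9 268.8 104. ] [543.2 288.2 104. ] 37.54100524030047 63.83967547617083
mill [array([460.6, 330.2,  50. ]), array([479.7,  67.1,  50. ]), array([628.9,  79.1,  50. ]), array([608.7, 344.9,  50. ])] [544.5 205.3  50. ]
mill yaw 4.244670408851605 265.19622892003
ball [ 556.7 -142.8   11. ]
ball [ 558.9 -162.4   11. ]
ball [ 562.6 -186.2   11. ]
ball [ 533.3 -154.7   11. ]
vial [748.6  46.1  15. ]
stopper [374.  163.5  15. ]
petri [371.  -89.7  15. ]
yellow [711. -41.  15.]
```

```bash
python3 -c "
from bench import *
import numpy as np;np.set_printoptions(precision=4,suppress=True);s=sense();print(s['eef_rot'],s['position'],s['grip_width'])"
for i in 1 2 3; do :; done
python3 -m pendant '[[1.8,-4.5,0,0,0,0,1],[3.6,-9,0,0,0,0,1],[5.4,-13.5,0,0,0,0,1],[7.2,-18,0,0,0,0,1],[9,-22.5,0,0,0,0,1]]' 60
python3 -m pendant '[[1.8,-4,0,0,0,0,1],[3.6,-8,0,0,0,0,1],[5.4,-12,0,0,0,0,1],[7.2,-16,0,0,0,0,1],[9,-20,0,0,0,0,1]]'
python3 -m pendant '[[1.8,-4,0,0,0,0,1],[3.6,-8,0,0,0,0,1],[5.4,-12,0,0,0,0,1],[7.2,-16,0,0,0,0,1],[9,-20,0,0,0,0,1]]'
```

```text
[[-0.9714  0.2375 -0.0001]
 [ 0.2375  0.9714 -0.0001]
 [ 0.     -0.0001 -1.    ]] [136.5335 558.5207 231.2688] 85.5969842996324
t: 1.9
position: [226.7, 331.8, 231.3]
eef_rot: [[-0.972, 0.237, 0.0], [0.237, 0.972, 0.0], [-0.0, 0.0, -1.0]]
ft_force: [1.0, 0.5, 0.6]
grip_width: 85.5
finger_force: 0.0
t: 2.4
position: [316.8, 131.9, 231.6]
eef_rot: [[-0.971, 0.237, 0.001], [0.237, 0.971, 0.0], [-0.001, 0.0, -1.0]]
ft_force: [1.5, 0.1, -0.4]
grip_width: 85.5
finger_force: 0.0
t: 2.9
position: [406.9, -68.5, 231.5]
eef_rot: [[-0.971, 0.238, 0.001], [0.238, 0.971, -0.0], [-0.001, -0.0, -1.0]]
ft_force: [0.9, 1.2, 1.5]
grip_width: 85.6
finger_force: 0.0
```

```bash
python3 -m pendant '[[1.23,-4.59,0,0,0,1,1],[2.46,-9.18,0,0,0,2,1],[3.7,-13.8,0,0,0,3,1],[4.93,-18.4,0,0,0,3,1],[6.16,-22.95,0,0,0,3,1]]'
python3 -m pendant '[[0,0,-3,0,0,0,1],[0,0,-6,0,0,0,1],[0,0,-6,0,0,0,1],[0,0,-6,0,0,0,1],[0,0,-6,0,0,0,1]]'
python3 - <<'E'
from h import *
s=sense();print(s["position"],s["eef_rot"])
for n in("side","top"):
    cv2.imwrite(f"pics/{n}1.png",snapshot(n))
S=cv2.imread("pics/side1.png");T=cv2.imread("pics/top1.png")
o=np.zeros((600,800,3),np.uint8);o[:480,:400]=cv2.resize(T[200:296,380:460],(400,480));o[:,400:]=cv2.resize(S[265:415,320:420],(400,600))
cv2.imwrite("pics/crop2.png",o)
E
```

```text
t: 3.4
position: [468.3, -298.2, 231.2]
eef_rot: [[-0.982, 0.187, 0.0], [0.187, 0.982, -0.0], [-0.0, -0.0, -1.0]]
ft_force: [0.7, 0.3, 0.4]
grip_width: 85.9
finger_force: 0.0
t: 3.9
position: [468.8, -296.2, 173.2]
eef_rot: [[-0.983, 0.186, 0.002], [0.186, 0.983, -0.002], [-0.002, -0.001, -1.0]]
ft_force: [1.0, -0.5, 0.4]
grip_width: 85.3
finger_force: 0.0
[ 468.76143923 -296.19929554  173.23216717] [[-0.98254902  0.18599451  0.00186026]
 [ 0.18599154  0.98254994 -0.00165948]
 [-0.00213646 -0.00128453 -0.99999689]]
```

View pics/crop2.png

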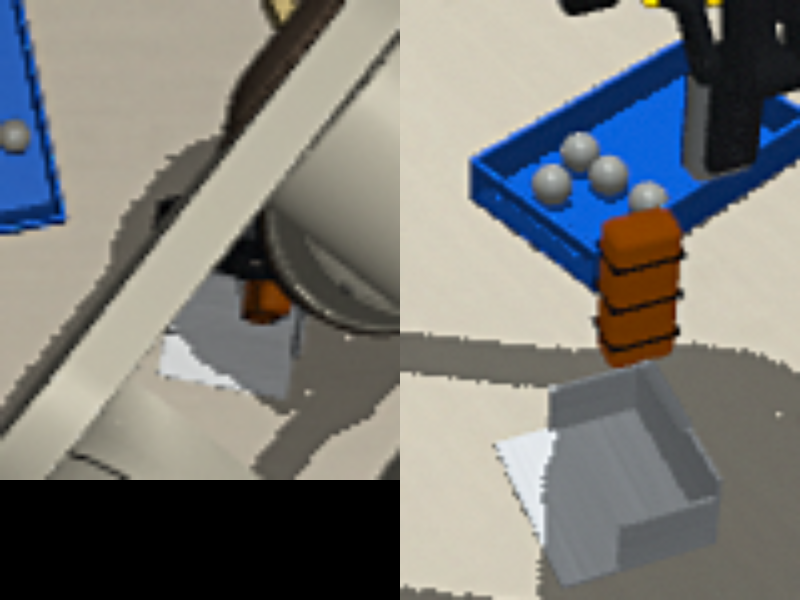

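```bash
python3 - <<'E'
from h import *
s=sense();p=s["position"];y=s["eef_rot"][:,1];z=s["eef_rot"][:,2];print(p)
for k in(-57,-43,0,43,57):
  for b in (0,13): print(k,b,proj("side",p+y*k-z*b))
E
```

```text
[ 468.69645263 -296.13521479  173.01476481]
-57 0 [np.float64(402.7), np.float64(322.3)]
-57 13 [np.float64(403.5), np.float64(314.0)]
-43 0 [np.float64(397.1), np.float64(315.0)]
-43 13 [np.float64(397.8), np.float64(306.8)]
0 0 [np.float64(381.3), np.float64(294.5)]
0 13 [np.float64(381.8), np.float64(286.5)]
43 0 [np.float64(367.4), np.float64(276.3)]
43 13 [np.float64(367.7), np.float64(268.6)]
57 0 [np.float64(363.2), np.float64(270.8)]
57 13 [np.float64(363.4), np.float64(263.2)]
```

```bash
python3 -m pendant '[[0,-0.1,-3,0,0,0,1],[0,-0.1,-6,0,0,0,1],[0,-0.1,-9,0,0,0,1],[0,-0.1,-9,0,0,0,1],[0,-0.1,-9,0,0,0,1]]'
python3 -m pendant '[[0,0,0,0,0,0,0],[0,0,0,0,0,0,0],[0,0,0,0,0,0,0],[0,0,0,0,0,0,0],[0,0,0,0,0,0,0]]' 80
python3 -m pendant '[[0,0,0,0,0,0,0],[0,0,0,0,0,0,0],[0,0,0,0,0,0,0],[0,0,0,0,0,0,0],[0,0,0,0,0,0,0]]' 80
python3 -m pendant '[[0,0,2,0,0,0,0],[0,0,4,0,0,0,0],[0,0,6,0,0,0,0],[0,0,6,0,0,0,0],[0,0,6,0,0,0,0]]'
python3 - <<'E'
from h import *
s=sense();p=s["position"];print(p,s["eef_rot"],s["grip_width"])
for n in("side",): cv2.imwrite(f"pics/{n}2.png",snapshot(n))
S=cv2.imread("pics/side2.png");cv2.imwrite("pics/crop3.png",cv2.resize(S[235:415,310:450],(466,600)))
E
```

```text
t: 4.5
position: [468.5, -297.2, 82.6]
eef_rot: [[-0.983, 0.186, 0.001], [0.186, 0.983, -0.001], [-0.001, -0.0, -1.0]]
ft_force: [-0.2, -0.1, 0.3]
grip_width: 85.5
finger_force: 0.0
t: 5.0
position: [468.2, -297.1, 81.5]
eef_rot: [[-0.982, 0.186, 0.0], [0.186, 0.982, -0.0], [-0.0, -0.0, -1.0]]
ft_force: [0.8, -2.0, -1.5]
grip_width: 15.0
finger_force: 79.2
t: 5.5
position: [468.2, -297.1, 81.3]
eef_rot: [[-0.982, 0.186, 0.0], [0.186, 0.982, -0.0], [-0.0, -0.0, -1.0]]
ft_force: [-0.0, -0.6, 2.8]
grip_width: 15.5
finger_force: 79.7
t: 6.0
position: [468.1, -296.9, 140.8]
eef_rot: [[-0.982, 0.186, -0.0], [0.186, 0.982, -0.0], [0.0, -0.0, -1.0]]
ft_force: [-1.1, 0.4, -1.5]
grip_width: 14.6
finger_force: 79.1
[ 468.10538889 -296.89806598  140.8408933 ] [[-9.82491156e-01  1.86309211e-01 -7.27607903e-05]
 [ 1.86309214e-01  9.82491158e-01 -3.93845622e-05]
 [ 6.41491264e-05 -5.22509898e-05 -9.99999997e-01]] 14.649166751200017
```

View pics/crop3.png

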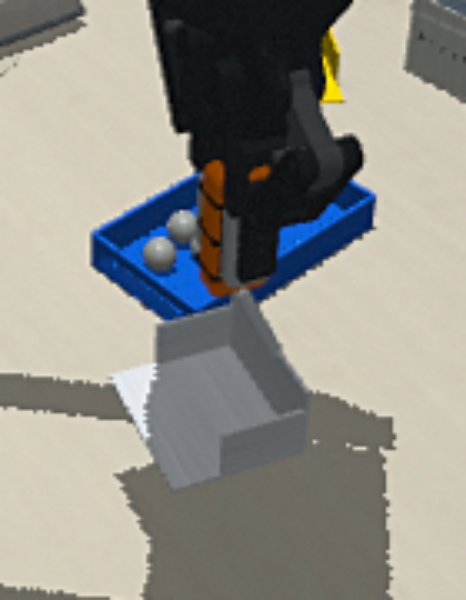

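```bash
python3 - <<'E'
from h import *
np.set_printoptions(precision=1,suppress=True)
s=sense();p=s["position"];sx=-s["eef_rot"][:,0];sy=np.array([-sx[1],sx[0],0])
k=466/140
for z in (59.5,61):
  L=atz("side",(310+112/k,235+378/k),z);R=atz("side",(310+175/k,235+488/k),z);m=(L+R)/2-p
  print(L,R,np.linalg.norm(L-R),"lip in scoop axes",m@sx,m@sy,"yaw",np.degrees(np.arctan2(-(L-R)[0],(L-R)[1])))
B=lambda x,y:(325+(x-400)/4,275+y/4)
NL,FL,FR=[atz("side",B(*q),22) for q in((452,125),(665,0),(790,77))]
print(NL,FL,FR,"c",(NL+FR)/2,"yaw",np.degrees(np.arctan2((FL-NL)[1],(FL-NL)[0])),np.degrees(np.arctan2(-(FL-FR)[0],(FL-FR)[1])))
# refine tray in top via mask
T=cv2.imread("pics/top0.png");m=cv2.inRange(cv2.cvtColor(T,cv2.COLOR_BGR2HSV),(100,120,30),(125,255,255))[180:260,345:400]
m=cv2.morphologyEx(m,cv2.MORPH_CLOSE,np.ones((9,9)));c=max(cv2.findContours(m,0,1)[0],key=cv2.contourArea)
q=cv2.boxPoints(cv2.minAreaRect(c))+[345,180];w=np.array([atz("top",x,22) for x in q]);print("box",q,w,w.mean(0))
for a in(0,1): d=w[a+1]-w[a];print(np.linalg.norm(d),np.degrees(np.arctan2(d[1],d[0])))
E
```

```text
[ 436.  -256.9   59.5] [ 424.8 -321.2   59.5] 65.24438917332508 lip in scoop axes -38.193196972111025 0.5102353443715615 yaw -9.91406408474187
[ 435.2 -258.2   61. ] [ 424.  -322.2   61. ] 65.03795468540588 lip in scoop axes -38.7600681060809 -0.756057201980928 yaw -9.914064084741808
[ 503.6 -134.2   22. ] [ 642.8 -110.    22. ] [ 654.  -187.9   22. ] c [ 578.8 -161.1   22. ] yaw 9.877467501165066 8.109964866616432
box [[352.2 196.9]
 [382.4 191. ]
 [392.8 244.1]
 [362.6 250. ]] [[ 643.1 -108.3   22. ]
 [ 657.1 -188.3   22. ]
 [ 515.5 -210.1   22. ]
 [ 501.8 -131.1   22. ]] [ 579.4 -159.5   22. ]
81.2139637127274 -80.07668326743219
143.28564930260927 -171.23796406744705
```

```bash
python3 -m pendant '[[3,2.8,0,0,0,4,0],[6,5.6,0,0,0,8,0],[9,8.4,0,0,0,12,0],[12.2,11.4,0,0,0,16,0],[15.24,14.29,0,0,0,19.3,0]]'
python3 -m pendant '[[0,0,-1.5,0,0,0,0],[0,0,-2.5,0,0,0,0],[0,0,-2.5,0,0,0,0],[0,0,-2.5,0,0,0,0],[0,0,-2.5,0,0,0,0]]'
python3 - <<'E'
from h import *
s=sense();p=s["position"];print(p,s["eef_rot"],s["grip_width"])
S=snapshot("side");T=snapshot("top");cv2.imwrite("pics/side3.png",S);cv2.imwrite("pics/top3.png",T)
o=np.zeros((600,800,3),np.uint8);o[:560,:560]=cv2.resize(S[230:350,320:440],(560,560));o[:320,560:]=cv2.resize(T[185:265,340:400],(240,320))
cv2.imwrite("pics/crop4.png",o)
E
```

```text
t: 6.55
position: [621.3, -152.5, 139.8]
eef_rot: [[-0.988, -0.152, -0.002], [-0.152, 0.988, 0.001], [0.002, 0.001, -1.0]]
ft_force: [-0.1, -1.2, -1.7]
grip_width: 15.1
finger_force: 79.2
t: 7.05
position: [620.3, -154.9, 116.9]
eef_rot: [[-0.989, -0.148, 0.001], [-0.148, 0.989, -0.0], [-0.001, -0.001, -1.0]]
ft_force: [0.2, -0.3, -0.9]
grip_width: 14.9
finger_force: 79.1
[ 620.3380385  -154.94409421  116.88063822] [[-9.89057282e-01 -1.47530441e-01  6.79075934e-04]
 [-1.47530756e-01  9.89057371e-01 -4.39533167e-04]
 [-6.06800536e-04 -5.34908066e-04 -9.99999673e-01]] 14.905523607765057
```

View pics/crop4.png

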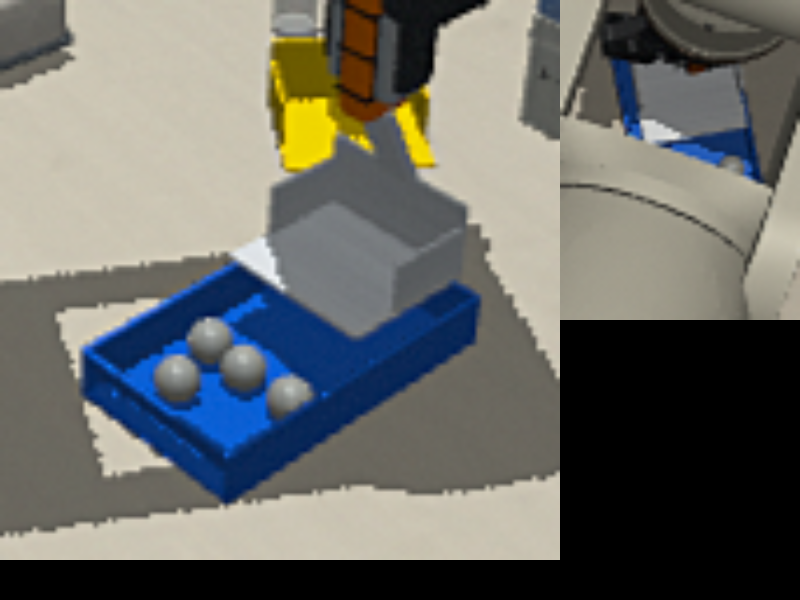

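```bash
python3 - <<'E'
from h import *
np.set_printoptions(precision=1,suppress=True)
k=560/120;q=lambda x,y:(320+x/k,230+y/k)
NL,NR,FR=[atz("side",q(*a),22) for a in((83,352),(230,452),(480,295))];FL=atz("side",(391.25,275),22)
s=sense();p=s["position"];ux=-s["eef_rot"][:,0];uy=np.array([-ux[1],ux[0],0])
L,R=[atz("side",q(*a),36.5) for a in((232,255),(357,337))]
for n,a in zip("NL NR FR FL L R".split(),(NL,NR,FR,FL,L,R)): print(n,a,"scoop-axes rel tcp",(a-p)@ux,(a-p)@uy)
E
```

```text
NL [ 504.5 -132.1   22. ] scoop-axes rel tcp -111.4303414681887 39.530978247530456
NR [ 519.9 -206.9   22. ] scoop-axes rel tcp -107.2858266600176 -36.73007604040733
FR [ 656.6 -186.    22. ] scoop-axes rel tcp 30.985999047455728 -36.23351932590899
FL [ 642.8 -110.    22. ] scoop-axes rel tcp 28.658256274253336 40.95478952660345
L [ 577.2 -128.    36.5] scoop-axes rel tcp -38.878612118211066 32.845124744026556
R [ 587.2 -193.8   36.5] scoop-axes rel tcp -38.73275738111025 -33.766842904231794
```

```bash
python3 -m pendant '[[-0.02,0.13,-0.5,0,0,0,0],[-0.02,0.13,-1.5,0,0,0,0],[-0.02,0.13,-2.5,0,0,0,0],[-0.02,0.13,-3.1,0,0,0,0],[-0.02,0.13,-3.1,0,0,0,0]]'
python3 -m pendant '[[0,0,-0.1,0,0,0,0],[0,0,-0.2,0,0,0,0],[0,0,-0.3,0,0,0,0],[0,0,-0.3,0,0,0,0],[0,0,-0.3,0,0,0,0]]'
```

```text
t: 7.65
position: [620.1, -152.8, 84.2]
eef_rot: [[-0.989, -0.149, -0.001], [-0.149, 0.989, 0.0], [0.001, 0.0, -1.0]]
ft_force: [-0.7, -0.9, -0.4]
grip_width: 15.2
finger_force: 79.1
t: 8.15
position: [620.6, -153.0, 83.3]
eef_rot: [[-0.989, -0.149, 0.001], [-0.149, 0.989, -0.001], [-0.001, -0.001, -1.0]]
ft_force: [-3.2, -0.6, 9.6]
grip_width: 15.0
finger_force: 80.8
```

```bash
python3 -m pendant '[[-0.4,-0.06,0.05,0,0,0,0],[-0.89,-0.13,0.05,0,0,0,0],[-1.48,-0.22,0.05,0,0,0,0],[-2.08,-0.31,0.05,0,0,0,0],[-2.67,-0.4,0.05,0,0,0,0]]'
python3 -m pendant '[[-0.59,-0.09,0,0,0,0,0],[-1.19,-0.18,0,0,0,0,0],[-1.68,-0.25,0,0,0,0,0],[-2.18,-0.33,0,0,0,0,0],[-2.57,-0.39,0,0,0,0,0]]'
python3 - <<'E'
from h import *
s=sense();p=s["position"];print(p,s["eef_rot"],s["grip_width"],s["ft_force"])
S=snapshot("side");cv2.imwrite("pics/side4.png",S)
cv2.imwrite("pics/crop5.png",cv2.resize(S[250:350,320:440],(720,600)))
E
```

```text
t: 8.65
position: [593.8, -156.9, 83.3]
eef_rot: [[-0.989, -0.149, 0.002], [-0.149, 0.989, -0.0], [-0.002, -0.001, -1.0]]
ft_force: [3.6, -0.8, 5.5]
grip_width: 15.5
finger_force: 80.1
t: 9.15
position: [568.1, -160.9, 83.4]
eef_rot: [[-0.989, -0.149, 0.002], [-0.149, 0.989, -0.001], [-0.002, -0.001, -1.0]]
ft_force: [-0.4, 0.7, 1.6]
grip_width: 14.9
finger_force: 79.3
[ 568.10199753 -160.90435836   83.352429  ] [[-9.88878398e-01 -1.48716546e-01  1.70376886e-03]
 [-1.48717793e-01  9.88879478e-01 -6.29611903e-04]
 [-1.59118835e-03 -8.75990354e-04 -9.99998350e-01]] 14.904015564803883 [-0.40291514  0.65389963  1.61617056]
```

View pics/crop5.png

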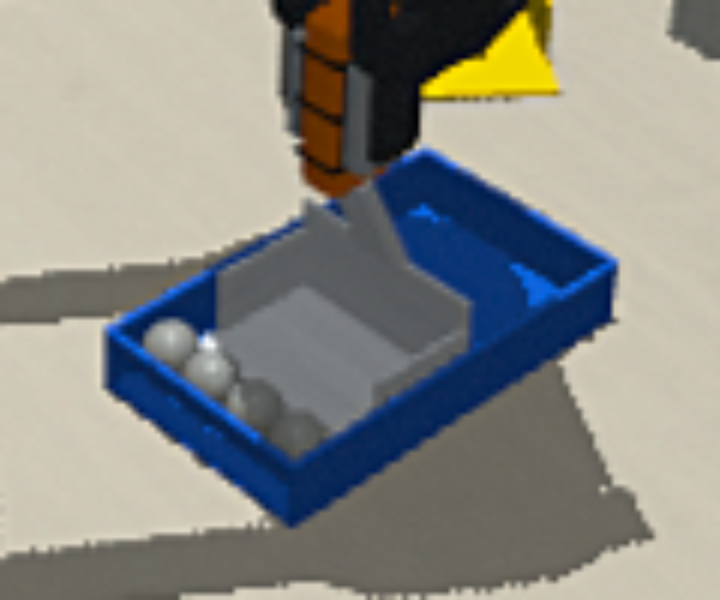

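```bash
python3 -m pendant '[[-0.1,-0.01,0,0,0,0,0],[-0.2,-0.03,0,0,0,0,0],[-0.3,-0.04,0,0,0,0,0],[-0.4,-0.06,0,0,0,0,0],[-0.4,-0.06,0,0,0,0,0]]'
python3 -m pendant '[[-0.05,-0.01,0,0,0,0,0],[-0.1,-0.02,0,0,0,0,0],[-0.15,-0.02,0,0,0,0,0],[-0.2,-0.03,0,0,0,0,0],[-0.2,-0.03,0,0,0,0,0]]'
python3 -m pendant '[[-0.05,-0.01,0,0,0,0,0],[-0.1,-0.02,0,0,0,0,0],[-0.15,-0.02,0,0,0,0,0],[-0.2,-0.03,0,0,0,0,0],[-0.2,-0.03,0,0,0,0,0]]'
python3 - <<'E'
from h import *
s=sense();p=s["position"];print(p,s["ft_force"])
S=snapshot("side");cv2.imwrite("pics/side5.png",S)
cv2.imwrite("pics/crop6.png",cv2.resize(S[285:335,330:395],(780,600),interpolation=cv2.INTER_CUBIC))
E
```

```text
t: 9.7
position: [564.3, -161.5, 83.3]
eef_rot: [[-0.989, -0.149, 0.001], [-0.149, 0.989, -0.001], [-0.001, -0.001, -1.0]]
ft_force: [2.8, -1.4, 5.7]
grip_width: 15.2
finger_force: 80.3
t: 10.2
position: [562.3, -161.8, 83.3]
eef_rot: [[-0.989, -0.149, 0.002], [-0.149, 0.989, -0.001], [-0.001, -0.001, -1.0]]
ft_force: [2.8, -1.3, 7.0]
grip_width: 15.0
finger_force: 80.1
t: 10.7
position: [561.0, -162.0, 83.5]
eef_rot: [[-0.989, -0.149, 0.003], [-0.149, 0.989, -0.001], [-0.003, -0.001, -1.0]]
ft_force: [8.7, 0.0, 5.5]
grip_width: 14.8
finger_force: 80.0
[ 560.98204173 -162.03631333   83.54085309] [8.65444846 0.01035193 5.48157231]
```

View pics/crop6.png

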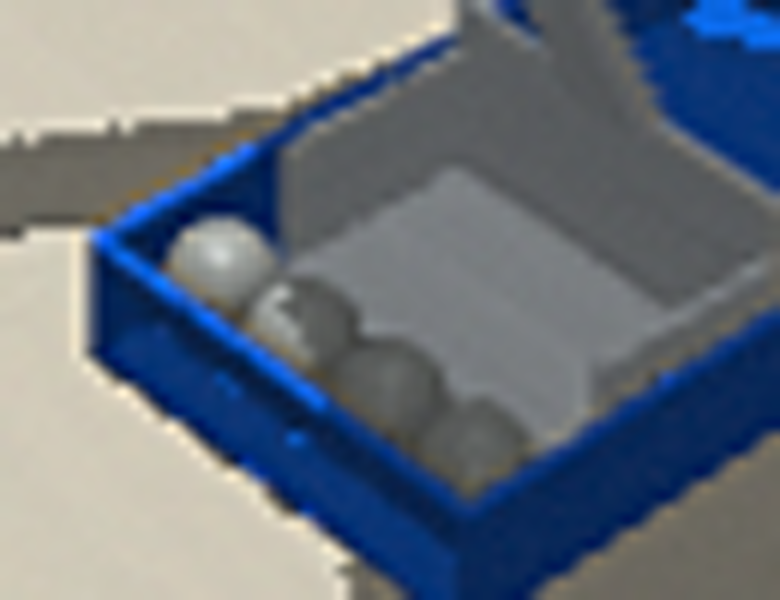

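All four balls are lined up at the slope and have ridden onto the lip (crop spans (220,255)–(480,440)). The lip is touching the slope, so next I tilt back about the rear edge.

```bash
python3 -m pendant '[[0.42,0.06,0.14,-0.45,2.97,0,0],[0.85,0.13,0.21,-0.89,5.93,0,0],[1.28,0.19,0.26,-1.34,8.9,0,0],[1.71,0.26,0.29,-1.79,11.87,0,0],[2.15,0.32,0.29,-2.24,14.8,0,0]]'
python3 -m pendant '[[0.44,0.07,-0.02,-0.45,2.97,0,0],[0.87,0.13,-0.06,-0.89,5.93,0,0],[1.3,0.2,-0.1,-1.34,8.9,0,0],[1.3,0.2,-0.1,-1.34,8.9,0,0],[1.3,0.2,-0.1,-1.34,8.9,0,0]]'
python3 - <<'E'
from h import *
s=sense();p=s["position"];print(p,s["ft_force"],s["qpos"])
S=snapshot("side");cv2.imwrite("pics/side6.png",S)
cv2.imwrite("pics/crop7.png",cv2.resize(S[240:340,320:440],(720,600)))
E
```

```text
t: 11.25
position: [581.2, -158.7, 85.5]
eef_rot: [[-0.955, -0.149, -0.258], [-0.144, 0.989, -0.039], [0.261, -0.0, -0.965]]
ft_force: [-0.8, 0.1, 0.7]
grip_width: 15.6
finger_force: 79.3
t: 11.75
position: [594.3, -156.6, 84.2]
eef_rot: [[-0.903, -0.149, -0.402], [-0.136, 0.989, -0.061], [0.407, 0.0, -0.913]]
ft_force: [0.7, -0.2, -0.1]
grip_width: 14.8
finger_force: 79.7
[ 594.3396879  -156.60454292   84.16172563] [ 0.65003921 -0.17975464 -0.08064483] [ -16.69701088   33.28791865   69.71461973  -10.12791437   98.8081592
 -114.89865926]
```

View pics/crop7.png

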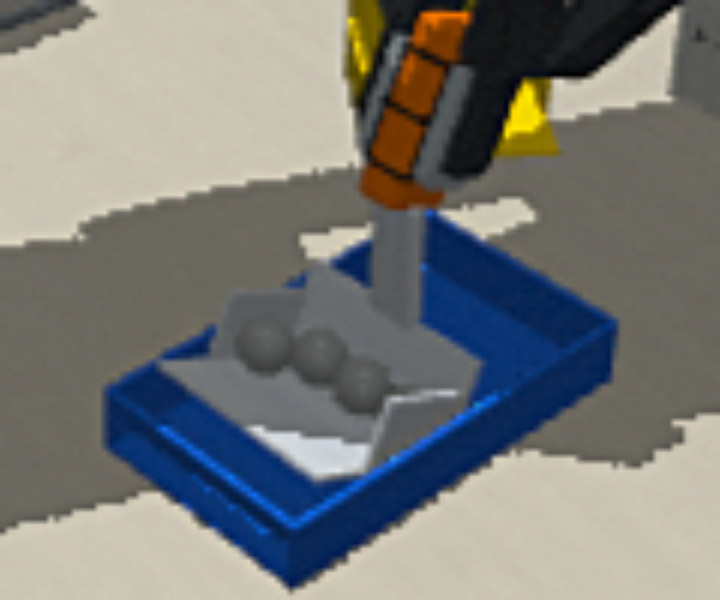

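Three balls sit against the back wall (crop (262,345),(318,357),(362,382)), and the fourth is probably hidden by the side wall. Next: lift and carry to the jar.

```bash
python3 -m pendant '[[0,0,1.5,0,0,0,0],[0,0,4.5,0,0,0,0],[0,0,8,0,0,0,0],[0,0,11.5,0,0,0,0],[0,0,14,0,0,0,0]]'
python3 -m pendant '[[0.2,1,0,0,0,0,0],[0.5,3.5,0,0,0,0,0],[0.9,7,0,0,0,0,0],[1.3,10.5,0,0,0,0,0],[1.8,14,0,0,0,0,0]]'
python3 -m pendant '[[0.4,3.5,0,0,0,0,0],[0.9,7,0,0,0,0,0],[1.4,10.5,0,0,0,0,0],[1.8,14,0,0,0,0,0],[2.1,16,0,0,0,0,0]]'
python3 -m pendant '[[0,0.6,0,0,0,0,0],[0,1.1,0,0,0,0,0],[0,1.15,0,0,0,0,0],[0,1.15,0,0,0,0,0],[0,1.15,0,0,0,0,0]]'
python3 - <<'E'
from h import *
s=sense();p=s["position"];print(p,s["ft_force"],s["qpos"],s["eef_rot"])
S=snapshot("side");cv2.imwrite("pics/side7.png",S)
cv2.imwrite("pics/crop8.png",np.hstack([cv2.resize(S[150:280,220:350],(400,400)),cv2.resize(S[270:345,330:430],(400,300)).repeat(1,0)[:300] if 0 else cv2.resize(S[260:350,335:425],(400,400))]))
E
```

```text
t: 12.3
position: [594.3, -156.7, 228.4]
eef_rot: [[-0.905, -0.149, -0.399], [-0.136, 0.989, -0.061], [0.404, -0.001, -0.915]]
ft_force: [0.1, -0.0, -0.8]
grip_width: 15.1
finger_force: 79.1
t: 12.8
position: [612.0, -15.1, 224.7]
eef_rot: [[-0.903, -0.149, -0.402], [-0.136, 0.989, -0.06], [0.407, 0.0, -0.914]]
ft_force: [1.0, 1.6, -1.5]
grip_width: 15.2
finger_force: 79.1
t: 13.3
position: [633.0, 146.1, 224.5]
eef_rot: [[-0.903, -0.151, -0.402], [-0.138, 0.989, -0.061], [0.407, 0.0, -0.914]]
ft_force: [0.3, 0.1, -2.1]
grip_width: 15.2
finger_force: 79.0
t: 13.8
position: [633.5, 153.9, 224.8]
eef_rot: [[-0.904, -0.148, -0.402], [-0.135, 0.989, -0.06], [0.406, -0.0, -0.914]]
ft_force: [0.7, -0.5, -1.3]
grip_width: 15.3
finger_force: 79.1
[633.54928967 153.88487106 224.84023452] [ 0.65457455 -0.54928487 -1.27916356] [  7.1683681   35.17061231  50.36679304  -0.64148441 118.41349989
 -91.51489022] [[-9.03819866e-01 -1.47859082e-01 -4.01556151e-01]
 [-1.34948032e-01  9.89008347e-01 -6.04277969e-02]
 [ 4.06077184e-01 -4.26630835e-04 -9.13838683e-01]]
```

View pics/crop8.png

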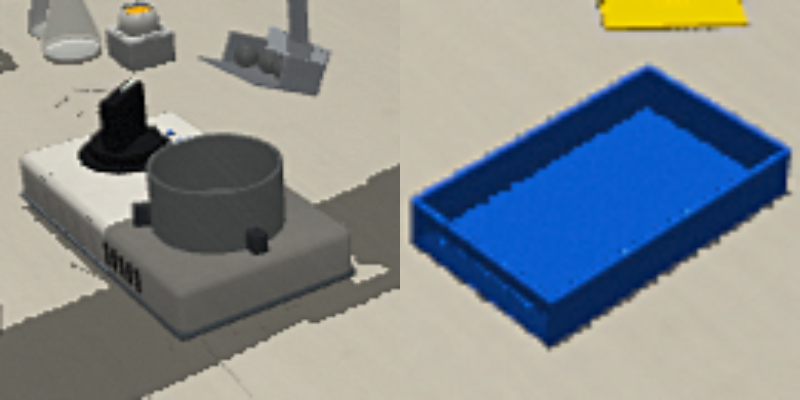

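The tray is empty, so all four balls are in the scoop, now held above the jar; the jar rim is centred at about side (290,203). That was my tenth picture, so I work with numbers from here.

```bash
python3 - <<'E'
from h import *
np.set_printoptions(precision=1,suppress=True)
k=130/400
print("jar rim side",atz("side",(220+216*k,150+162.5*k),98), proj("side",(550.3,142.3,98)))
p=sense()["position"]; ux=np.array([.989,.148,0]);lip=p-69.6*ux-[0,0,58]
print(lip,proj("side",lip),"corners",[proj("side",lip+s*34*np.array([-.148,.989,0])) for s in(1,-1)], "seen left lip corner",(220+198*k,150+58*k),"right",(220+265*k,150+95*k))
E
```

```text
jar rim side [554.  144.4  98. ] [np.float64(289.1), np.float64(203.6)]
[564.7 143.7 166.8] [np.float64(292.9), np.float64(173.2)] corners [[np.float64(283.9), np.float64(168.7)], [np.float64(302.3), np.float64(177.9)]] seen left lip corner (284.35, 168.85) right (306.125, 180.875)
```

```bash
python3 -m pendant '[[-0.2,0,-0.8,0,0,0,0],[-0.4,0.05,-1.8,0,0,0,0],[-0.6,0.05,-2.7,0,0,0,0],[-0.6,0.05,-3.2,0,0,0,0],[-0.6,0.05,-3.2,0,0,0,0]]'
python3 -m pendant '[[-0.86,-0.13,0.41,1.18,-7.91,0,0],[-1.85,-0.28,0.59,2.37,-15.8,0,0],[-2.93,-0.44,0.63,3.55,-23.7,0,0],[-3.79,-0.57,0.6,4.44,-29.7,0,0],[-4.69,-0.7,0.68,5.33,-35.6,0,0]]'
python3 -m pendant '[[-0.92,-0.14,0.19,0.89,-5.93,0,0],[-2.01,-0.3,0.28,1.92,-12.86,0,0],[-3.11,-0.46,0.23,2.96,-19.8,0,0],[-4.18,-0.63,0.06,4,-26.7,0,0],[-5.23,-0.78,-0.25,5.03,-33.6,0,0]]'
python3 -m pendant '[[0,0,0,0,0,0,0],[0,0,0,0,0,0,0],[0,0,0,0,0,0,0],[0,0,0,0,0,0,0],[0,0,0,0,0,0,0]]'
python3 - <<'E'
from h import *
s=sense();print(s["position"],s["ft_force"],s["qpos"])
for n in("side","top"):
  I=snapshot(n);cv2.imwrite(f"pics/{n}8.png",I);print(n,[(np.round(r["pixel"]),round(r["conf"],2)) for r in search_frame(n,"ball0")])
E
```

```text
t: 14.35
position: [627.1, 155.3, 191.6]
eef_rot: [[-0.903, -0.149, -0.403], [-0.136, 0.989, -0.061], [0.408, -0.0, -0.913]]
ft_force: [-0.3, -0.5, -1.6]
grip_width: 15.0
finger_force: 79.0
t: 14.85
position: [580.1, 148.3, 200.5]
eef_rot: [[-0.966, -0.149, 0.212], [-0.145, 0.989, 0.031], [-0.214, -0.001, -0.977]]
ft_force: [1.3, 0.5, -1.8]
grip_width: 15.0
finger_force: 79.3
t: 15.35
position: [527.8, 140.4, 198.4]
eef_rot: [[-0.682, -0.148, 0.716], [-0.103, 0.989, 0.106], [-0.724, -0.001, -0.69]]
ft_force: [0.0, 1.2, -1.0]
grip_width: 15.1
finger_force: 79.5
t: 15.85
position: [528.9, 140.6, 197.4]
eef_rot: [[-0.687, -0.148, 0.711], [-0.104, 0.989, 0.106], [-0.719, -0.001, -0.695]]
ft_force: [0.5, 0.2, -0.4]
grip_width: 15.3
finger_force: 79.6
[528.94995068 140.57877596 197.39646054] [ 0.50264389  0.16240152 -0.35939113] [  5.58260229 -19.42752695 123.46289212   4.13530919  30.07772295
 -95.66096308]
side [(array([295., 181.]), 0.73)]
top []
```

```bash
python3 -m pendant '[[0,0,1.5,-1.18,7.9,0,0],[0,0,3.5,-2.37,15.8,0,0],[0,-0.5,5.5,-3.7,24.7,0,0],[0,-1.5,6,-5,33.6,0,0],[0,-3.5,6,-6.2,41.5,0,0]]'
python3 -m pendant '[[-0.4,-3,0,-0.6,4,0,0],[-0.9,-6.5,0,-0.6,4,0,0],[-1.5,-10,0,-0.6,4,0,0],[-2.2,-13,0,-0.6,4,0,0],[-2.6,-14.5,0,-0.6,4,0,0]]'
python3 - <<'E'
from h import *
s=sense();print(s["position"],s["ft_force"],s["qpos"],s["eef_rot"])
for n in("side","top"):
  I=snapshot(n);cv2.imwrite(f"pics/{n}9.png",I);print(n,[(np.round(r["pixel"]),round(r["conf"],2)) for r in search_frame(n,"ball0")])
# jar interior difference in top
a=cv2.cvtColor(cv2.imread("pics/top0.png"),6).astype(int);b=cv2.cvtColor(cv2.imread("pics/top9.png"),6).astype(int)
np.set_printoptions(linewidth=200)
print(b[209:251:1,234:275:1][::1,::1].clip(0,255)//10)
E
```

```text
t: 16.55
position: [528.8, 105.9, 259.4]
eef_rot: [[-0.985, -0.15, 0.088], [-0.149, 0.989, 0.013], [-0.089, -0.0, -0.996]]
ft_force: [0.6, 1.0, -1.6]
grip_width: 15.1
finger_force: 79.5
t: 17.05
position: [502.0, -41.6, 256.8]
eef_rot: [[-0.989, -0.147, 0.02], [-0.147, 0.989, 0.002], [-0.02, -0.001, -1.0]]
ft_force: [0.2, 0.6, -0.5]
grip_width: 14.9
finger_force: 79.4
[501.97357122 -41.60527031 256.83957231] [ 0.16081391  0.64764584 -0.45664074] [ -13.76666671   -1.16707479   89.83032688    0.39864218   90.24087213
 -112.21988388] [[-9.88916408e-01 -1.47088538e-01  2.02311719e-02]
 [-1.47074127e-01  9.89123012e-01  2.20650716e-03]
 [-2.03356696e-02 -7.93430798e-04 -9.99792894e-01]]
side [(array([304., 200.]), 0.4)]
top [(array([244., 240.]), 0.5)]
[[19 19 20 ... 20 20 21]
 [19 19 20 ... 20 20 21]
 [19 19 19 ... 20 21 20]
 ...
 [21 21 21 ... 21 21 21]
 [21 21 21 ... 21 21 21]
 [21 21 21 ... 21 21 21]]
```

```bash
python3 - <<'E'
import cv2
a=cv2.cvtColor(cv2.imread("pics/top0.png"),6)[212:250,236:274];b=cv2.cvtColor(cv2.imread("pics/top9.png"),6)[212:250,236:274]
for r,q in zip(b,a): print("".join("%X"%(v//16) for v in r)," ","".join("%X"%(v//16) for v in q))
from bench import *
for r in cut_out("top","ball0"): 
    import numpy as np
    y,x=np.where(r["region"]);print(r["conf"],r["pixel"],r["region"].sum(),x.min(),x.max(),y.min(),y.max())
E
```

```text
CCC8317D9432222222222222348B9DDDDDDDDD   CCD8317E9432222222222222349B9DDDDDDDDD
CCCD68C622222222213211122223B89DDDDDDD   CCDD79C622222222213211222223C89DDDDDDD
CCDBB84222222256BA999BA843213A98CDDDDD   CCDBB84222222257BAAAACA843213A99DDDDDD
CDBB7322222577ABBBBBBBBBBB941269ADDDDD   DDBC7322222577BBBBBBBBBBBC941269ADDDDD
D9A83222224ABBBBAAAAAAABBBBB82197DDDDD   D9B83222224BBBBBBBBBBBBBBBBB931A7DEDDD
C98422225BBBBBAAAAAAAAAAAAAAB942A7DDDD   C98422225BCBBBBBBBBBAAAAAABBBA42A8DDDD
AA522223ABBAAAAAAAAAAAAAAAAAABB4497CDD   AA522223BBBBBAAAAAABBBBBBBABBBB54A7DDD
B622213ABAAAAAAAAAAAAAAAAAAAAABB587DDD   B622223ABBBBBBBBBBAAAABBBBBBBBBB687DED
942226BBBAAAAAAAAAAAAAAAAAAAAAABB5A7DD   A42226BBBBBBBBBBBBBBBBBBBBBBBBBBB5A7DE
622239BBAAAAAAAAAAAAAAAAAAABBAAAB9976D   622239BBBBBBBBBBBBBBBBBBBBBBBBBBB9976D
42224ABAAAAAAAAAABBBBBAAAAAAAAAAAB8A56   42224BBBBBBBABBBBBBBBBBBBBBBAABBBB8A56
2223ABBBBBBAAAAAAAAAAAAAAAAAAAAABB8A65   2223ABBBBBBBBBBBBBBBBBBBBBBBBBBBBB8A66
222BBAAAAAAABBBBBBBBBBBBBBBBBBBBBBBA53   222BBBBBBBBBBBBBBBBBBBBBBBBBBBBBBBBA53
223BBBBABABBABBBBBBBBBBBAAAAAAAAAAB974   223BBBBBBBBBBBBBBBB
[... 1318 characters left out ...]
57B878876438D62225DD   DDAA83BCBBBBBBBBBBBBBBBBBBBB88D62225DE
DDD9A9556533A96788754679A876A952214DDD   DDE9A96BBBBBBBBBBBBBBBBBBBBAA852214DED
DDDD889748BBBA77A9864578976D832214DDDD   DDDE8898ABBBBBBBBBBBBBBBB99D832214DEDD
DDDDD84AA9ABB867AA8637678CB632216DDDDD   DDDDE84AA9ABBBBBBBBBBBB98CB622217DEDDD
DDDDDDB44BBA98655544589DB732212ADDDDDD   DDDDDEB44BCA98A88887999DB732212ADEDDDD
DDDDDDE72246ACCCCCCDE964322213DEDDDDDD   DDDDDDE72246BCCCCCCDE964322213DEDDDDDD
DDDDDDE7443233444443332221136DEDDDDDDD   DDDDDEF7443233444443432221137DEDDDDDDD
DDDDDE74445221111121111106DEDDDDDDDDDD   DDDDDE74455221111121111107EEEEDDDDDDDD
0.56 [242.6, 239.9] 45 241 247 237 244
0.56 [198.4, 235.6] 487 186 210 224 248
```

Four ball blobs now show in the jar (about top (244,240), (252,244), (259,243), (266,238)). Next: set the scoop down on the clear bench here.

```bash
python3 -m pendant '[[0,0.5,-2,0,1,0,0],[0,1,-6,0,1,0,0],[0,1.5,-10,0,1,0,0],[0,1.5,-14,0,1,0,0],[0,1.5,-16,0,1,0,0]]'
python3 -m pendant '[[0,0,-0.5,0,0,0,0],[0,0,-1,0,0,0,0],[0,0,-1.3,0,0,0,0],[0,0,-1.5,0,0,0,0],[0,0,-1.5,0,0,0,0]]'
```

```text
t: 17.8
position: [500.5, -22.8, 92.6]
eef_rot: [[-0.989, -0.15, -0.002], [-0.15, 0.989, 0.004], [0.001, 0.004, -1.0]]
ft_force: [0.0, 0.5, -0.0]
grip_width: 15.3
finger_force: 79.5
t: 18.3
position: [502.5, -24.5, 82.4]
eef_rot: [[-0.989, -0.149, 0.004], [-0.149, 0.989, 0.002], [-0.004, 0.002, -1.0]]
ft_force: [0.1, -0.1, -0.5]
grip_width: 15.0
finger_force: 79.5
```

```bash
python3 -m pendant '[[0,0,-0.05,0,0,0,0],[0,0,-0.1,0,0,0,0],[0,0,-0.14,0,0,0,0],[0,0,-0.14,0,0,0,0],[0,0,-0.14,0,0,0,0]]'
python3 -m pendant '[[0,0,0,0,0,0,1],[0,0,0,0,0,0,1],[0,0,0,0,0,0,1],[0,0,0,0,0,0,1],[0,0,0,0,0,0,1]]'
python3 -m pendant '[[0,0,1,0,0,0,1],[0,0,4,0,0,0,1],[0,0,8,0,0,0,1],[0,0,12,0,0,0,1],[0,0,15,0,0,0,1]]'
python3 - <<'E'
from h import *
for n in("side","top"):
  I=snapshot(n);cv2.imwrite(f"pics/{n}10.png",I)
  for k in("scoop","scoop_handle","dial_pointer"):print(n,k,[(np.round(r["pixel"]),round(r["conf"],2)) for r in search_frame(n,k)])
print(proj("side",(492,-26,50)),proj("top",(502,-25,128)))
E
```

```text
t: 18.8
position: [502.8, -24.6, 81.3]
eef_rot: [[-0.989, -0.149, 0.004], [-0.149, 0.989, 0.002], [-0.005, 0.002, -1.0]]
ft_force: [0.8, -0.1, 7.2]
grip_width: 14.9
finger_force: 80.8
t: 19.3
position: [502.2, -24.5, 80.5]
eef_rot: [[-0.989, -0.149, 0.003], [-0.149, 0.989, 0.003], [-0.003, 0.002, -1.0]]
ft_force: [-0.5, 0.4, -1.0]
grip_width: 84.7
finger_force: 0.0
t: 19.8
position: [502.4, -24.5, 234.0]
eef_rot: [[-0.989, -0.149, 0.005], [-0.149, 0.989, 0.002], [-0.006, 0.001, -1.0]]
ft_force: [0.7, 0.4, 0.3]
grip_width: 85.5
finger_force: 0.0
side scoop [(array([304., 273.]), 0.86), (array([394., 246.]), 0.77), (array([258., 193.]), 0.65)]
side scoop_handle [(array([308., 275.]), 0.79), (array([396., 248.]), 0.75)]
side dial_pointer [(array([260., 192.]), 0.55)]
top scoop [(array([321., 173.]), 0.96), (array([321., 256.]), 0.81)]
top scoop_handle [(array([324., 174.]), 0.94)]
top dial_pointer [(array([196., 235.]), 0.6)]
[np.float64(302.9), np.float64(266.1)] [np.float64(321.8), np.float64(245.6)]
```

```bash
python3 - <<'E'
from h import *
c=np.array([541.5,287.5]);a=np.radians(38.3)
for k in(26,-26): print("end",k,proj("side",[*(c+k*np.array([np.cos(a),np.sin(a)])),104]),proj("top",[*(c+k*np.array([np.cos(a),np.sin(a)])),104]))
for d in(0,90,180,270):
  r=np.radians(d);P=[*(c+31*np.array([np.cos(r),np.sin(r)])),62];print("skirt",d,proj("side",P),proj("top",P))
for n,f,(x0,x1,y0,y1) in(("side","side0",(240,280,170,212)),("top","top0",(180,216,218,255))):
  g=cv2.cvtColor(cv2.imread(f"pics/{f}.png"),6)[y0:y1,x0:x1];print(n,x0,y0)
  for i,r in enumerate(g): print(y0+i,"".join("%X"%(v//16) for v in r))
E
```

```text
end 26 [np.float64(264.1), np.float64(176.0)] [np.float64(189.0), np.float64(225.9)]
end -26 [np.float64(254.0), np.float64(184.1)] [np.float64(201.9), np.float64(241.9)]
skirt 0 [np.float64(272.0), np.float64(192.5)] [np.float64(198.8), np.float64(224.3)]
skirt 90 [np.float64(255.9), np.float64(191.0)] [np.float64(186.6), np.float64(236.6)]
skirt 180 [np.float64(249.2), np.float64(198.4)] [np.float64(198.7), np.float64(248.4)]
skirt 270 [np.float64(265.8), np.float64(200.0)] [np.float64(210.9), np.float64(236.1)]
side 240 170
170 4444444ABBBBBBBBBB6444544444444444ABBBBB
171 BBBBBBBBBBBBBBBBBBB643444444434BBBBBBBBB
172 BBBBBBBBBBBBBBBBBBBBB633444BBBBBBBBBBBBB
173 BBBBBBBBBBBBBBBBBBBBBBB6ABBBBBBBBBBBBBBB
174 BBBBBBBBBBBBBBBBBBBBBBBBBBBBBBBBBBBBBBBB
175 BBBBBBBBBBBBBBBBBBBBBB8DCCBBBBBBBBBBBBBB
176 BBBBBBBBBBBBBBBBBBBB74FB54BBBBBBBBBBBBBB
177 BBBBBBBBBBBBBBBBBBC67D93005BBBBBBBBBBBBB
178 BBBAABBBBBBBBBBBBA47B620005BBBBBBBBBBBBB
179 BBBB99886A76679B83064100002BBBBBBBBBBBBB
180 BBBBBBBBBBBBBBC720021000002BBBBBBBBBBBBB
181 B8ABBBBBBBBBBC8301111000000BBBBBBBBBBBBB
182 95ABBBBBBBBBA5211111000
[... 2151 characters left out ...]
19D
238 DDE71212222222122222210002222112219D
239 DDE83112222222212222221001223012219D
240 CDEB411222222221122222100002202221DE
241 CDDE612122222222112210000003102213DD
242 CDDE512122222222211100000023002219DD
243 CDDE82122222222222100000002102221DDD
244 CDDDE6121122222222221000231022209DDD
245 CDDDE821221222222222221331022215DEDD
246 CDDDDE8212211222222223310022212DEDDD
247 CDDDDDE93122201122321100222212DEDDDD
248 BDDDDDDE611222220000002222212DEDDDDD
249 BDDDDDDDE8212222222222222116DEDDDDDD
250 BDDDDDDDDEB511112222222111DEEDDDDDDD
251 BDDDDDDDDDEEBB4112112011DEEDDDDDDDDD
252 BDDDDDDDDDDDDEEEBA533DEEEDDDDDDDDDDD
253 ADDDDDDDDDDDDDDDDDEEDEDDDDDDDDDDDDDD
254 ADDDDDDDDDDDDDDDDDDDDDDDDDDDDDDDDDDD
```

```bash
python3 -c "
from h import *
print('pointer tip',tri((262.5,175.5),(188,224.8)),'disc',atz('top',(198.5,237),52))"
python3 -m pendant '[[0.5,3.5,0,0,0,3,1],[1,7,0,0,0,7,1],[1.5,10.5,0,0,0,11,1],[2,14,0,0,0,15,1],[2.4,17.5,0,0,0,19,1]]'
python3 -m pendant '[[0.4,3.5,0,0,0,3,1],[0.8,7,0,0,0,7,1],[1.2,10.5,0,0,0,11,1],[1.4,13.5,0,0,0,11,1],[1.4,13.8,0,0,0,11,1]]'
python3 -m pendant '[[0,0,-3,0,0,0,1],[0,0,-6,0,0,0,1],[0,0,-8,0,0,0,1],[0,0,-9,0,0,0,1],[0,0,-9,0,0,0,1]]'
python3 -c "
from h import *
s=sense();print(s['position'],s['eef_rot'],s['qpos'])
r=s['eef_rot'];print(np.degrees(np.arctan2(r[1,1],r[0,1])))"
```

```text
pointer tip (array([562.07658227, 306.83668235, 104.6219091 ]), np.float64(5.588212470008659)) disc [541.33979037 290.18856023  52.        ]
t: 20.7
position: [526.1, 151.9, 229.8]
eef_rot: [[-0.885, -0.465, 0.001], [-0.465, 0.885, 0.003], [-0.002, 0.003, -1.0]]
ft_force: [0.8, -0.1, -0.1]
grip_width: 85.5
finger_force: 0.0
t: 21.2
position: [539.8, 291.3, 229.2]
eef_rot: [[-0.78, -0.625, -0.001], [-0.625, 0.78, 0.004], [-0.002, 0.003, -1.0]]
ft_force: [0.8, -1.2, -1.1]
grip_width: 85.4
finger_force: 0.0
t: 21.7
position: [539.8, 288.0, 139.2]
eef_rot: [[-0.782, -0.623, -0.001], [-0.623, 0.782, 0.003], [-0.001, 0.003, -1.0]]
ft_force: [-0.1, -0.3, 0.4]
grip_width: 85.7
finger_force: 0.0
[539.76375491 287.9542241  139.18105338] [[-7.82304336e-01 -6.22895546e-01 -1.03206389e-03]
 [-6.22895709e-01  7.82299924e-01  2.78637019e-03]
 [-9.28234077e-04  2.82265764e-03 -9.99995585e-01]] [  20.77685781   15.5567673    84.78477711    0.17305361   79.65715761
 -107.7822089 ]
128.52807399507006
```

```bash
python3 -m pendant '[[0.07,0.08,-2,0,0,0,1],[0.14,0.15,-4,0,0,0,1],[0.14,0.15,-5.6,0,0,0,1],[0.14,0.15,-6.6,0,0,0,1],[0.14,0.15,-6.6,0,0,0,1]]'
python3 -m pendant '[[0,0,0,0,0,0,0],[0,0,0,0,0,0,0],[0,0,0,0,0,0,0],[0,0,0,0,0,0,0],[0,0,0,0,0,0,0]]' 60
python3 -m pendant '[[0,0,0,0,0,0,0],[0,0,0,0,0,0,0],[0,0,0,0,0,0,0],[0,0,0,0,0,0,0],[0,0,0,0,0,0,0]]' 100
```

```text
t: 22.2
position: [541.6, 289.8, 74.2]
eef_rot: [[-0.782, -0.623, 0.001], [-0.623, 0.782, 0.003], [-0.003, 0.002, -1.0]]
ft_force: [-0.1, -0.4, -0.6]
grip_width: 85.2
finger_force: 0.0
t: 22.7
position: [541.9, 290.0, 75.0]
eef_rot: [[-0.782, -0.623, 0.002], [-0.623, 0.782, 0.004], [-0.004, 0.002, -1.0]]
ft_force: [-1.0, -3.5, 8.0]
grip_width: 14.6
finger_force: 58.3
t: 23.2
position: [541.9, 290.0, 75.1]
eef_rot: [[-0.782, -0.623, 0.002], [-0.623, 0.782, 0.004], [-0.004, 0.002, -1.0]]
ft_force: [-0.4, -0.9, 5.7]
grip_width: 14.6
finger_force: 98.0
```

```bash
python3 -m pendant '[[0,0,0.1,0,0,-6,0],[0,0,0.1,0,0,-12,0],[0,0,0.1,0,0,-18,0],[0,0,0.1,0,0,-24,0],[0,0,0.1,0,0,-30,0]]'
python3 -m pendant '[[0,0,0,0,0,-6,0],[0,0,0,0,0,-12,0],[0,0,0,0,0,-18,0],[0,0,0,0,0,-24,0],[0,0,0,0,0,-30,0]]'
python3 -m pendant '[[0,0,0,0,0,-4,0],[0,0,0,0,0,-8,0],[0,0,0,0,0,-10,0],[0,0,0,0,0,-10,0],[0,0,0,0,0,-10,0]]'
python3 - <<'E'
from h import *
s=sense();r=s['eef_rot'];print(np.degrees(np.arctan2(r[1,1],r[0,1])),s["moment"],s["ft_force"],s["finger_force"])
for n in("top","side"):
  cv2.imwrite(f"pics/{n}11.png",snapshot(n));print(n,[(np.round(q["pixel"]),round(q["conf"],2)) for q in search_frame(n,"dial_pointer")])
E
```

```text
t: 23.7
position: [541.7, 290.1, 75.2]
eef_rot: [[-0.99, -0.144, 0.003], [-0.144, 0.99, 0.003], [-0.003, 0.002, -1.0]]
ft_force: [2.8, 1.4, -5.4]
grip_width: 14.4
finger_force: 98.6
t: 24.2
position: [541.8, 290.4, 75.2]
eef_rot: [[-0.929, 0.37, 0.004], [0.37, 0.929, 0.001], [-0.003, 0.003, -1.0]]
ft_force: [4.4, 4.4, -6.2]
grip_width: 14.3
finger_force: 98.5
t: 24.7
position: [541.8, 290.4, 75.2]
eef_rot: [[-0.853, 0.522, 0.004], [0.522, 0.853, 0.001], [-0.003, 0.003, -1.0]]
ft_force: [4.2, 4.7, -7.5]
grip_width: 14.6
finger_force: 98.5
58.55407927261746 [ 0.8417699  -0.70180656  0.16000286] [ 4.19610404  4.68736991 -7.47410209] 98.49995255470276
top []
side [(array([260., 195.]), 0.63)]
```

```bash
for i in 1; do python3 -m pendant '[[0,0,0,0,0,0,0],[0,0,0,0,0,0,0],[0,0,0,0,0,0,0],[0,0,0,0,0,0,0],[0,0,0,0,0,0,0]]'; done
python3 -m pendant '[[0,0,0,0,0,0,0],[0,0,0,0,0,0,0],[0,0,0,0,0,0,0],[0,0,0,0,0,0,0],[0,0,0,0,0,0,0]]' >/dev/null
python3 -m pendant '[[0,0,0,0,0,0,0],[0,0,0,0,0,0,0],[0,0,0,0,0,0,0],[0,0,0,0,0,0,0],[0,0,0,0,0,0,0]]'
python3 - <<'E'
from h import *
s=sense();r=s['eef_rot'];print(np.degrees(np.arctan2(r[1,1],r[0,1])),s["moment"][2],s["finger_force"])
print([(np.round(q["pixel"]),round(q["conf"],2)) for q in search_frame("side","scoop")])
print(job.finish_job())
E
```

```text
t: 25.4
position: [541.8, 290.4, 75.3]
eef_rot: [[-0.853, 0.522, 0.004], [0.522, 0.853, 0.001], [-0.003, 0.003, -1.0]]
ft_force: [2.8, 5.0, -7.3]
grip_width: 14.3
finger_force: 98.5
t: 26.4
position: [541.8, 290.4, 75.2]
eef_rot: [[-0.853, 0.522, 0.004], [0.522, 0.853, 0.001], [-0.003, 0.003, -1.0]]
ft_force: [3.5, 4.3, -6.5]
grip_width: 14.4
finger_force: 98.5
58.556596382614735 0.09283054809115784 98.4982967376709
[(array([395., 246.]), 0.66), (array([278., 220.]), 0.64), (array([305., 276.]), 0.61)]
the job is handed in; nothing more can be done
None
```

The job is handed in at about 26 s of the 70 s allowed: all four balls are in the jar, the scoop stands released on the bench, and the gripper has turned the dial about 70° clockwise (third click at 69°) and is holding it there; the dial angle is inferred from the gripper's turn, and no verdict came back.

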